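# Gauge and put away a candle batch

## Robot

A 6-joint arm with a two-finger parallel gripper is mounted at the origin on the work surface. World frame = base frame: x ahead of the robot, y to its left, z up, the work surface at z = 0. Lengths are in mm, angles in rad, forces in N, time in s.
With the tool pointing down it reaches from about 325 to 875 mm from the base axis. Payload 4.4 kg.
Tool frame: the origin (TCP) lies on the centre line of the jaws, within the pads' length; the fingertips stand ahead of it and the grasp point (between the pads) lies 6 mm ahead of it (ctrl.tcp_to_tips is the z of the fingertips in the tool frame, in mm); z points along the fingers, y is the line along which they close (so a half turn about z gives the same grasp; the last joint's range is limited). The gripper opens to 85 mm and grips with 20 to 120 N. Pads are 22 mm wide; open, the fingers measure 114 mm over their backs; the gripper's body (76 mm by 85 mm) begins 54 mm behind the grasp point. The pads swing forward as they close: fully open they stand 13 mm farther back than shut.
Start: joints at [0.956, 0.207, 1.542, -0, 1.393, -0.15], TCP at [257.75, 513.997, 256.282] pointing down, gripper open.
Joint ranges: [-2.73, 2.73], [-0.86, 2.22], [0.23, 2.46], [-1.11, 4.25], [0.08, 2.63], [-2.82, 2.82]. Speed limits (rad/s): [2.79, 2.79, 3.14, 3.14, 3.14, 3.14].

## Interface

Orientations are given as a 3x3 rotation matrix whose columns are the frame's x, y, z axes.
In Python, from plant import ctrl, sensors, optics gives the robot as it stands. Calls block until the motion is done:
- ctrl.move_ptp(position, orientation): joint-space move of the TCP to a pose.
- ctrl.move_l(position, rot=None, vel=150, threshold=None): straight line of the TCP; rot=None keeps the orientation; vel is the mean speed in mm/s. With threshold (N) it stops when the force on the tool has changed by that much, and returns True; else False.
- ctrl.set_joints(angles): joint-space move.
- ctrl.gripper_to(opening, force=None): finger opening in mm; force is the grip in N (None keeps the last); returns when the fingers have stopped.
- ctrl.hold(seconds).
- ctrl.solve_ik(position, orientation): joint angles nearest the present ones, or None.
- sensors.read_state(): the state.
- optics.grab_frame(name): name is "side" or "top" or "wrist"; returns (picture, depth): 400x640x3 uint8, red, green, blue; 400x640 float32, mm along the optical axis (not along the pixel's ray), 0 where there is no reading.
- optics.camera_params(name): a dict with "mtx" (3x3 intrinsics, pixels), "R" (3x3) and "t" (3): a world point X has camera coordinates R X + t; the wrist camera has in their place "T_tool_cam" (4x4, takes a point from camera to tool coordinates, whose origin is the TCP and whose axes are the flange's). Camera axes: x right, y down, z forward; pixel columns grow to the right and rows downward; lengths in mm; the calibration is good to about 2 mm. A picture is of the moment at which its call begins: read the wrist's pose just before it. camera_params takes no time and is no camera call.
A pose or a line that the arm cannot do raises ctrl.MotionError and nothing moves.
- ctrl.finish_job(): hands the job in; it is judged then, once.
The state is a dict: "t": time; "q": joint angles; "qvel": joint speeds; "tau": joint torques, N m; "eef_pos": TCP position; "eef_rot": TCP orientation; "force": force on the tool from outside, world axes, zero at the start; "wrist_torque": the same for the moment, N m; "grip_width": finger opening in mm; "grasp_force": force on a finger pad.
Only numpy, scipy, OpenCV 4.12 (cv2) and the standard library are available. Lean on these libraries where they do the work, as an engineer would, in place of code of your own. Each camera call takes 0.05 s, during which the arm holds its last target. There are 200 camera calls.

## Task

Check the pillar candle's height by lowering the bridge gauge over it until both gauge legs stand on the bench and its sprung foot rests on the candle's top for a second, then stand the gauge back on its rubber pad. Put the pillar candle and every votive candle into the open drawer and slide it fully shut. Lower the ball candles gently, without dropping them, to the floor of the wooden crate, one to a bay, and do not knock over the scent bottle.

Things in the scene. Friction and masses are not known exactly. Their poses are not given: they have to be found in the camera images.
- pillar: The pillar candle: the tallest plain wax cylinder, 50 mm diameter, 68 mm tall, about 0.12 kg, flat top with a small dark wick mark, standing on the bench. Origin: centre of its underside, z up along it.
- votive1: A votive candle: plain wax cylinder 42 mm diameter, 50 mm tall, short wick on top. Origin: centre of its underside. One or two votives are present; an absent one reads None.
- votive2: The other votive candle, same as votive1; may be absent (None).
- ball1: A ball candle: wax ball 62 mm diameter with a small flat foot (32 mm across), 57 mm tall, about 0.11 kg, short wick. Origin: centre of the ball, 27 mm above the foot it stands on. Two or three balls are present; an absent one reads None.
- ball2: Another ball candle, same as ball1; may be absent (None).
- ball3: Another ball candle, same as ball1; may be absent (None).
- gauge: Loose aluminium bridge gauge, 0.38 kg: two legs (40 mm in x, 10 mm in y, 100 mm tall) at y = +-47 mm (84 mm clear between), bridge at 100 to 114 mm height; on top a black grip block 22 mm (x) by 50 mm (y), 114 to 160 mm high, to be taken across its 22 mm. Origin: on its centre line at the leg bottoms, z up. Starts on gauge_pad.
- gauge_foot (a joint): Travel of the gauge's sprung measuring foot (28 mm disc on the gauge's centre line), m: 0 = down at rest, its underside 50 mm above the leg bottoms; grows as a part pushes it up (range 45 mm, soft spring 40 N/m). Height of the part = 50 mm + this value; over the pillar it reads 0.018.
- gauge_pad: Black rubber pad, fixed, 110 mm (x) by 160 mm (y), 4 mm thick, where the gauge parks. Origin: centre of its underside.
- cab_drawer0 (a joint): Opening of the drawer in the low wooden drawer unit, m: 0 = shut, starts 0.13 to 0.16 open, limit 0.18. Slides easily (about 1 N), by pushing the handle or front towards the unit (the +x direction of point drawer_in).
- drawer_in (a point): Centre of the drawer's inner floor (22 mm above the bench), moves with the drawer. x points from the drawer front into the unit, y across, z up. Inside spans x +-107, y +-109 mm; walls rise 66 mm above this floor. The unit's top (110 mm above the bench, underside 76 mm above this floor) covers x beyond (opening - 113 mm). Outer face of the drawer front: x = -128 mm.
- cab_drawer0_handle (a point): Middle of the drawer's bar handle, a horizontal steel bar 120 mm long along the drawer's y, 35 mm in front of the drawer front, 72 mm above the bench.
- crate: Fixed wooden crate, open-topped, 288 mm (x) by 126 mm (y) by 72 mm high, walls and floor 6 mm, two cross partitions dividing its length into three equal bays, each 88 mm (x) by 114 mm (y) inside and 66 mm deep; only one ball fits on a bay's floor. Origin: centre of its underside.
- crate_bay0 (a point): middle of the inner floor of the crate's -x end bay
- crate_bay1 (a point): middle of the inner floor of the crate's middle bay
- crate_bay2 (a point): middle of the inner floor of the crate's +x end bay
- scent_bottle: Amber scent bottle, loose bystander, 0.3 kg, 50 mm diameter, 95 mm tall, standing among the candles; not to be knocked over. Origin: centre of its underside.
Things that resemble listed ones, but are neither listed nor needed, are in the scene too. What is shaped like the ball1 but blue is not meant.

How it is judged (in metres and radians):
On the way, in this order (a step that is already met when the one before it is completed fails the run):
1. the gauge stands square over the upright pillar candle, legs on the bench, its foot resting on the candle's top (reading 14.5 to 21.5 mm), held 0.5 s (horizontal distance between gauge and pillar below 0.025 m and angle between each of gauge, pillar's own z axis and vertical below 0.06 rad and height (world z) of gauge below 0.004 m and value of joint gauge_foot between 0.0145 and 0.0215 m), for 0.5 s.
2. the pillar and every votive lie or stand in the drawer while it is open (x of pillar in the frame of drawer_in between -0.115 and 0.115 m and y of pillar in the frame of drawer_in between -0.112 and 0.112 m and z of pillar in the frame of drawer_in between -0.01 and 0.045 m and x of votive1 in the frame of drawer_in between -0.115 and 0.115 m and y of votive1 in the frame of drawer_in between -0.112 and 0.112 m and z of votive1 in the frame of drawer_in between -0.01 and 0.045 m and x of votive2 in the frame of drawer_in between -0.115 and 0.115 m and y of votive2 in the frame of drawer_in between -0.112 and 0.112 m and z of votive2 in the frame of drawer_in between -0.01 and 0.045 m and value of joint cab_drawer0 above 0.05 m), for 0.2 s.
3. the drawer is shut on them (within 6 mm) (x of pillar in the frame of drawer_in between -0.115 and 0.115 m and y of pillar in the frame of drawer_in between -0.112 and 0.112 m and z of pillar in the frame of drawer_in between -0.01 and 0.045 m and x of votive1 in the frame of drawer_in between -0.115 and 0.115 m and y of votive1 in the frame of drawer_in between -0.112 and 0.112 m and z of votive1 in the frame of drawer_in between -0.01 and 0.045 m and x of votive2 in the frame of drawer_in between -0.115 and 0.115 m and y of votive2 in the frame of drawer_in between -0.112 and 0.112 m and z of votive2 in the frame of drawer_in between -0.01 and 0.045 m and value of joint cab_drawer0 below 0.006 m), for 0.2 s.
At the end, for the whole second after the job is handed in: Pillar and every votive in the drawer, shut to within 6 mm; every ball on the crate floor, one per bay (ball centre less than 45 mm above the crate's underside); gauge upright (0.08 rad), centred on its pad within 40 mm, foot down; all at rest (all of step 3 and x of ball1 in the frame of crate between -0.138 and 0.138 m and y of ball1 in the frame of crate between -0.057 and 0.057 m and z of ball1 in the frame of crate between -0.01 and 0.045 m and x of ball2 in the frame of crate between -0.138 and 0.138 m and y of ball2 in the frame of crate between -0.057 and 0.057 m and z of ball2 in the frame of crate between -0.01 and 0.045 m and x of ball3 in the frame of crate between -0.138 and 0.138 m and y of ball3 in the frame of crate between -0.057 and 0.057 m and z of ball3 in the frame of crate between -0.01 and 0.045 m and horizontal distance between gauge and gauge_pad below 0.04 m and angle between gauge's own z axis and vertical below 0.08 rad and height (world z) of gauge below 0.012 m and value of joint gauge_foot below 0.003 m and linear speed of each of pillar, votive1, votive2, ball1, ball2, ball3, gauge below 0.03 m/s); the robot touches nothing.
It fails at once if a ball candle pressed into the crate with more than 30 N (contact force between any of ball1, ball2, ball3 and crate above 30 N).
It fails at once if a ball candle dropped into the crate (faster than 0.5 m/s between its walls) ((x of ball1 in the frame of crate between -0.144 and 0.144 m and y of ball1 in the frame of crate between -0.063 and 0.063 m and z of ball1 in the frame of crate between -0.01 and 0.09 m and linear speed of ball1 above 0.5 m/s) or (x of ball2 in the frame of crate between -0.144 and 0.144 m and y of ball2 in the frame of crate between -0.063 and 0.063 m and z of ball2 in the frame of crate between -0.01 and 0.09 m and linear speed of ball2 above 0.5 m/s) or (x of ball3 in the frame of crate between -0.144 and 0.144 m and y of ball3 in the frame of crate between -0.063 and 0.063 m and z of ball3 in the frame of crate between -0.01 and 0.09 m and linear speed of ball3 above 0.5 m/s)).
It fails at once if the scent bottle knocked over (tilted more than 0.6 rad) (angle between scent_bottle's own z axis and vertical above 0.6 rad).
Of votive1, votive2 only 1 to 2 are there at a start; the rules pass over those that are not, and their reading is None.
Of ball1, ball2, ball3 only 2 to 3 are there at a start; the rules pass over those that are not, and their reading is None.
At some moment in a run one of pillar, votive1, votive2 may be knocked a few centimetres aside while the robot is not near it.
It also fails if it takes over 210 s, if anything falls off the work surface, if the arm or the gripper's body presses on something with over 40 N, if the wrist force passes 120 N, or if a joint passes its speed limit or range.

## Working session

There is one attempt and no reset: what is moved stays moved. The work goes in short steps, each a Python script; the robot and the scene stay as the last script left them, time stands still between calls to the robot, and variables do not carry over. Pictures are saved under pics/ and viewed, at most 14 in all, crops included, and the job is handed in when it is done.

```bash
mkdir -p pics; ls
cat > h.py <<'E'
import numpy as np, cv2
from plant import ctrl, sensors, optics
def grab(name):
    st=sensors.read_state(); im,d=optics.grab_frame(name); p=optics.camera_params(name); K=np.array(p["mtx"])
    if "R" in p:
        R=np.array(p["R"]).T; o=-R@np.array(p["t"])
    else:
        T=np.array(p["T_tool_cam"]); Re=np.array(st["eef_rot"]); R=Re@T[:3,:3]; o=Re@T[:3,3]+np.array(st["eef_pos"])
    v,u=np.mgrid[0:im.shape[0],0:im.shape[1]]
    r=np.stack([(u-K[0,2])/K[0,0],(v-K[1,2])/K[1,1],np.ones(u.shape)],-1)
    X=(r*d[...,None])@R.T+o
    X[d==0]=np.nan
    return im,X,(K,R,o)
def ray(cam,u,v,z):
    K,R,o=cam; r=R@np.array([(u-K[0,2])/K[0,0],(v-K[1,2])/K[1,1],1]); return o+r*(z-o[2])/r[2]
def save(im,n): cv2.imwrite("pics/"+n,im[...,::-1])
E
python3 - <<'E'
from h import *
for n in("top","side"):
    im,X,c=grab(n); save(im,n+"0.png"); np.savez(n+"0.npz",im=im,X=X); print(n,c[2].round(),c[1][:,2].round(2))
print(ctrl.tcp_to_tips)
E
```

```text
pics
top [ 174.  127. 1612.] [ 0.19  0.   -0.98]
side [ 258. -531.  948.] [ 0.2   0.6  -0.78]
25.0
```

View pics/top0.png

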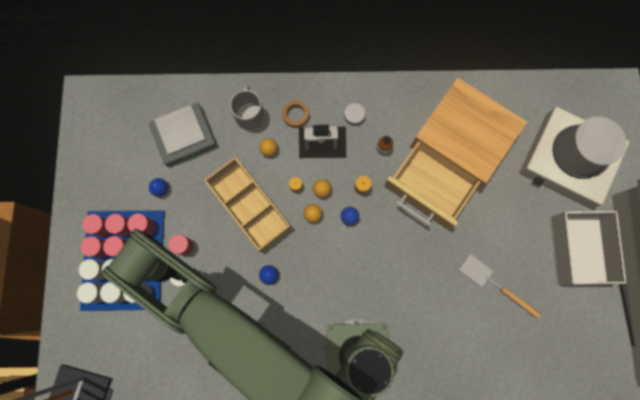

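View pics/side0.png

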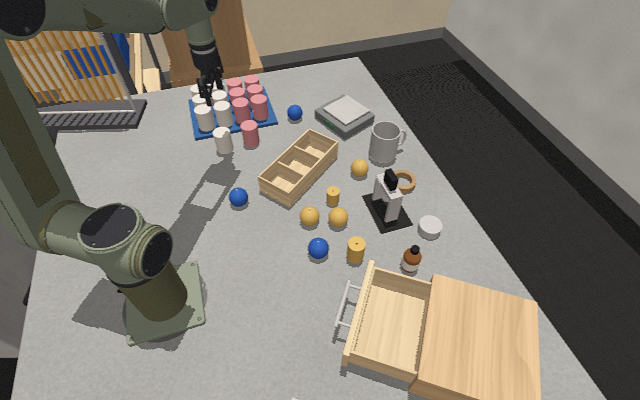

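The top view shows three orange balls at (269,147), (322,188) and (313,213). The votive is at (296,184), the pillar at (363,184), the bottle at (385,145), and the gauge on its pad at (322,140). The crate is at (248,204) and the drawer at (435,185) with its handle at (415,212). The side view shows the same set, with the pillar at (356,250), the votive at (333,197) and the red and white cylinders at the tray.

```bash
cat >> h.py <<'E'
def orange(im):
    hsv=cv2.cvtColor(im,cv2.COLOR_RGB2HSV); return cv2.inRange(hsv,(12,150,110),(28,255,255))
def blobs(im,X,mask,amin=40):
    n,l,s,c=cv2.connectedComponentsWithStats(mask)
    out=[]
    for i in range(1,n):
        if s[i,4]<amin: continue
        P=X[l==i]; P=P[~np.isnan(P[:,0])]
        if len(P)<10: continue
        h=np.percentile(P[:,2],95); T=P[P[:,2]>h-8]
        out.append((c[i].round(),s[i,4],h,np.median(T,0),P,l==i))
    return out
def circ(P):  # xy least squares circle
    A=np.c_[2*P[:,:2],np.ones(len(P))]; s=np.linalg.lstsq(A,(P[:,:2]**2).sum(1),rcond=None)[0]
    return s[:2],np.sqrt(s[2]+s[:2]@s[:2])
def sphere(P):
    A=np.c_[2*P,np.ones(len(P))]; s=np.linalg.lstsq(A,(P**2).sum(1),rcond=None)[0]
    return s[:3],np.sqrt(s[3]+s[:3]@s[:3])
E
python3 - <<'E'
from h import *
np.set_printoptions(suppress=True,precision=1)
for n in("top","side"):
    f=np.load(n+"0.npz"); im,X=f["im"],f["X"]
    print(n)
    for c,a,h,m,P,_ in blobs(im,X,orange(im)):
        if m[0]>900 or a>1500: continue
        s,r=sphere(P); T=P[P[:,2]>h-5]
        print(c,a,"h",round(h,1),"top",T.mean(0),"ext",np.ptp(T[:,:2],axis=0),"sph",s,round(r,1))
# red/white cylinder heights, gauge, pad, bottle, crate, drawer
X=np.load("top0.npz")["X"]
for nm,u,v in [("redcyl",178,243),("disc",355,112),("bottle",385,140),("gaugegrip",321,129),("gauge leg",321,143),("pad",340,150),("padl",303,150),("drawerfloor",435,180),("unit top",470,130),("bay",250,205),("bench",330,260),("mug",246,100),("box",180,130)]:
    print(nm,X[v,u])
# unit/crate by height band
Xv=X.reshape(-1,3)
def rect(sel,nm):
    m=sel.reshape(X.shape[:2]).astype(np.uint8); n,l,s,c=cv2.connectedComponentsWithStats(m)
    for i in range(1,n):
        if s[i,4]>60: 
            P=X[l==i][:,:2].astype(np.float32); print(nm,c[i].round(),s[i,4],cv2.minAreaRect(P))
z=Xv[:,2]
rect((z>100)&(z<120)&(Xv[:,0]>300),"z110")
rect((z>60)&(z<80)&(Xv[:,0]>300),"z72")
rect((z>82)&(z<95)&(Xv[:,0]>300),"z88")
f=np.load("top0.npz"); blk=(f["im"].max(-1)<45).ravel()&(Xv[:,0]>300)&(abs(z)<12)
rect(blk,"black")
E
```

```text
top
[268. 147.] 206 h 60.1 top [666.  278.2  58.2] ext [40.7 39.5] sph [666.5 279.3  38.2] 23.3
[363. 184.] 184 h 74.6 top [531.9 -24.6  72.4] ext [44.8 44.1] sph [531.3 -26.1  61.3] 19.1
[295. 184.] 120 h 54.6 top [538.5 191.5  52.6] ext [37.1 35.5] sph [538.1 190.4  45.4] 15.4
[322. 188.] 219 h 60.8 top [526.6 103.3  58.9] ext [40.2 28.8] sph [526.2 104.1  36.2] 24.6
[  6. 210.] 237 h -77.2 top [ 482.5 1199.   -79.3] ext [67.1 49.8] sph [ 486.  1201.1  -81.8] 23.6
[312. 213.] 223 h 60.4 top [446.  134.   58.7] ext [32.5 31.8] sph [444.1 134.9  35.6] 25.0
[ 25. 337.] 82 h -408.7 top [  38.1 1279.6 -410.6] ext [  8.8 111.8] sph [  15.2 1290.4 -642.6] 229.2
side
[60. 66.] 197 h 332.3 top [-234.9  893.5  335.4] ext [7.3 9.2] sph [-303.5 1002.1  211. ] 151.2
[69. 65.] 193 h 336.1 top [-205.6  884.5  338.7] ext [ 6.8 10. ] sph [-1007.8  1036.8   196.6] 821.0
[78. 65.] 187 h 335.8 top [-175.7  876.4  338.4] ext [ 8.  10.6] sph [-695.3 1151.1  203.9] 593.4
[87. 65.] 187 h 334.7 top [-146.3  868.3  337.1] ext [ 9.5 12.6] sph [-424.3 1234.2  212.1] 466.9
[96. 64.] 177 h 334.2 top [-116.   86
[... 3992 characters left out ...]
80517578125, 678.39697265625), (51.14645004272461, 60.500789642333984), 1.0402733087539673)
z88 [635. 238.] 88 ((348.39105224609375, -851.3409423828125), (92.88549041748047, 9.938639640808105), 0.5339962840080261)
z88 [177. 244.] 73 ((342.95538330078125, 560.2543334960938), (57.94889831542969, 35.98308181762695), 15.318692207336426)
z88 [ 92. 246.] 259 ((340.3700866699219, 817.957763671875), (61.685726165771484, 58.674896240234375), 79.98059844970703)
z88 [113. 245.] 225 ((342.29583740234375, 750.8282470703125), (55.245357513427734, 59.342567443847656), 57.25772476196289)
black [326. 147.] 421 ((690.9083862304688, 92.50899505615234), (125.0538330078125, 93.45820617675781), 88.99125671386719)
```

```bash
cat >> h.py <<'E'
def down(a):
    c,s=np.cos(a),np.sin(a); return np.array([[-s,c,0],[c,s,0],[0,0,-1.]])
def best(p,a):
    q0=np.array(sensors.read_state()["q"]); B=None
    for k in(-1,0,1):
        q=ctrl.solve_ik(list(p),down(a+k*np.pi))
        if q is not None:
            d=abs(np.array(q)[5]-0)+.3*abs(np.array(q)-q0).max()
            if B is None or d<B[0]: B=(d,a+k*np.pi)
    if B is None: raise RuntimeError("no ik %s"%(p,))
    return down(B[1])
def go(p,a):
    R=best(p,a); ctrl.move_ptp(list(p),R); return R
def S():
    s=sensors.read_state(); print("t %.1f"%s["t"],np.round(s["eef_pos"],1),"F",np.round(s["force"],1),"w %.1f gf %.1f"%(s["grip_width"],s["grasp_force"])); return s
E
python3 - <<'E'
from h import *
np.set_printoptions(suppress=True,precision=1)
go([600,40,420],0); S()
im,X,c=grab("wrist"); save(im,"w1.png"); np.savez("w1.npz",im=im,X=X); print(c[2],c[1][:,2])
im,X,c=grab("top"); save(im,"top1.png"); np.savez("top1.npz",im=im,X=X)
E
```

```text
t 2.3 [599.8  41.1 419.6] F [-0.6 -0.1 -0. ] w 85.3 gf 0.0
[599.4 118.6 537.7] [-0.  -0.3 -1. ]
```

View pics/w1.png

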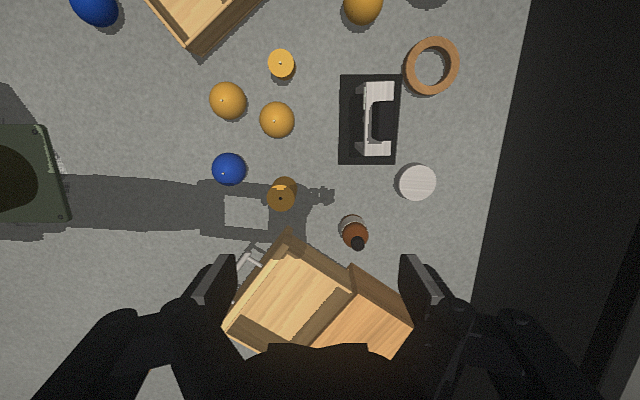

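View pics/top1.png

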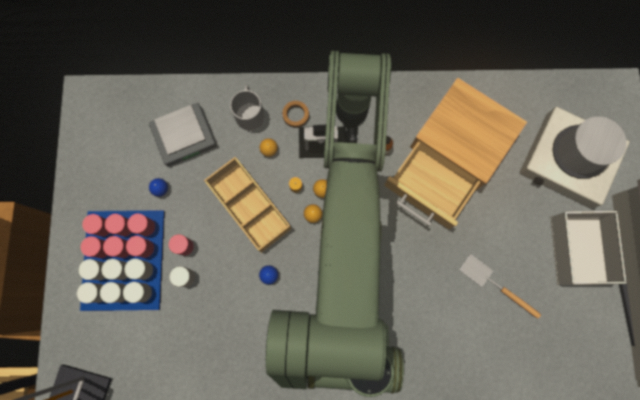

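The wrist view shows the gauge at about (375,118) on its pad (370,119). It also shows the pillar at (282,193), the votive at (281,63), balls at (228,100), (277,119) and (363,5), and the bottle at (355,235). The top view shows no second votive where the arm stood, only red and white decoys.

Run:
```python
from h import *
np.set_printoptions(suppress=True,precision=1)
f=np.load("w1.npz"); im,X=f["im"],f["X"]; Z=X[...,2]
print("bench",np.nanmedian(Z[20:60,500-60:490]) , X[250,150],"padz",X[90,348])
hs=cv2.cvtColor(im,cv2.COLOR_RGB2HSV); m=cv2.inRange(hs,(10,110,60),(30,255,255)); m[:, :]=m*(np.nan_to_num(Z)<85)
for c,a,h,md,P,l in blobs(im,X,m,150):
    T=P[P[:,2]>h-4]; s,r=sphere(P); ce,_=cv2.minEnclosingCircle(T[:,:2].astype(np.float32))
    print(c,a,"h %.1f"%h,"top",T.mean(0),np.array(ce),"ext",np.ptp(T[:,:2],axis=0),"sph",s,round(r,1))
v,u=np.mgrid[0:400,0:640]
win=(u>335)&(u<410)&(v>70)&(v<170)
for lo,hi in((150,175),(98,125)):
    P=X[win&(Z>lo)&(Z<hi)]; print(lo,len(P),np.median(P[:,2]),cv2.minAreaRect(P[:,:2].astype(np.float32)))
P=X[win&(im.max(-1)<50)&(abs(Z-4)<8)]; print("pad",cv2.minAreaRect(P[:,:2].astype(np.float32)))
print("grip pixels",[ (x,y,Z[y,x].round()) for x,y in((360,119),(366,119),(375,119),(385,119))])
```

```text
bench 0.48800892126314466 [ 242.3 -166.2    2.1] padz [653.3 152.4   3. ]
[362.  10.] 791 h 55.6 top [669.  267.5  54.2] [668.4 271.2] ext [37.  12.5] sph [669.3 279.4  26.5] 31.3
[432.  65.] 1330 h 25.9 top [789.7 190.1  24.3] [789.6 188.8] ext [87.  88.1] sph [789.3 188.8  25.3] 37.9
[281.  64.] 662 h 52.0 top [540.9 189.3  50.5] [540.8 189.2] ext [39.6 40.3] sph [539.4 190.9  26.4] 28.2
[227. 100.] 1082 h 57.4 top [445.8 133.7  55.8] [446.6 134.3] ext [34.5 33.7] sph [444.8 133.7  26.3] 31.4
[276. 119.] 984 h 57.4 top [528.7 102.4  56. ] [528.  102.1] ext [33.2 33.5] sph [527.7 102.5  26.4] 31.3
[282. 194.] 794 h 69.8 top [534.5 -27.6  68.6] [534.4 -28.1] ext [48.2 49.4] sph [532.7 -31.   39.5] 33.9
[354. 232.] 377 h 75.6 top [668.5 -98.6  74.3] [ 670.2 -104.3] ext [29.5 23.5] sph [ 670.4 -105.7   53.7] 23.5
[377. 289.] 1036 h 81.8 top [ 720.4 -230.1   81.6] [ 718.3 -236.4] ext [133.1  81. ] sph [ 642.2 -350.6   45.8] 152.2
[270. 316.] 1160 h 72.6 top [ 469.4 -341.4   77. ] [ 458.7 -332.2] ext [68.3 50.1] sph [ 511.4 -288.8   74.2] 75.3
[316. 318.] 764 h 24.3 top [ 596.6 -325.8   22.9] [ 601.5 -325.6] ext [143.  151.2] sph [ 599.6 -328.5  119.6] 108.7
150 740 164.1312868139035 ((686.8533935546875, 105.51934814453125), (22.162799835205078, 48.97918701171875), 1.372485876083374)
98 1390 118.30125547775214 ((686.15576171875, 105.23066711425781), (41.71247100830078, 103.93644714355469), 1.433802843093872)
pad ((692.306640625, 99.40516662597656), (109.18830871582031, 158.66021728515625), 0.14684917032718658)
grip pixels [(360, 119, np.float64(3.0)), (366, 119, np.float64(118.0)), (375, 119, np.float64(148.0)), (385, 119, np.float64(164.0))]
```

Run:
```python
from h import *
R=go([686.6,105.4,260],.024)
ctrl.move_l([686.6,105.4,147],vel=120); S()
ctrl.gripper_to(15,60); S()
ctrl.move_l([686.6,105.4,270],vel=120); S()
ctrl.move_l([534.4,-28,270],vel=150)
# re-look at pillar from here with top cam impossible (arm above); use wrist
im,X,c=grab("wrist"); save(im,"w2.png"); np.savez("w2.npz",im=im,X=X); S()
```

```text
t 4.3 [687.5 105.4 148.4] F [-0.3  0.1  1.2] w 85.5 gf 0.0
t 4.9 [686.9 105.4 147.3] F [0.4 0.9 0.3] w 21.2 gf 59.3
t 6.0 [685.9 105.4 268.4] F [ 0.4 -0.1 -4. ] w 21.3 gf 58.8
t 7.6 [534.9 -27.6 270. ] F [ 0.6 -0.5 -3.7] w 21.2 gf 58.8
```

View pics/w2.png

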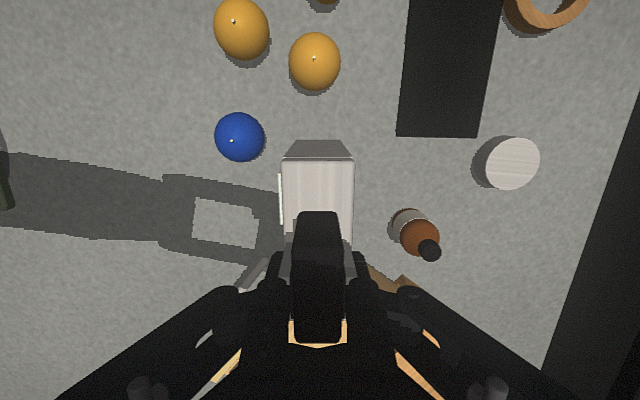

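The gauge is held square, hiding the pillar. I'll check the pillar from the side camera.

Run:
```python
from h import *
np.set_printoptions(suppress=True,precision=1)
im,X,c=grab("side"); save(im[130:330,220:480].repeat(3,0).repeat(3,1)[:600],"s2.png")
for b in blobs(im,X,orange(im),60):
    if 300<b[3][0]<800: print(b[0],b[1],"h",b[2],b[3],b[4].mean(0))
f=np.load("side0.npz")
for b in blobs(f["im"],f["X"],orange(f["im"]),60):
    if 300<b[3][0]<800: print("0",b[0],b[1],"h",b[2],b[3],b[4].mean(0))
```

```text
[412. 257.] 158 h 76.37560312720052 [ 660.4 -110.5   72.1] [ 663.1 -111.9   67.1]
0 [353. 256.] 72 h 62.3415132122221 [510.7 -33.6  58.9] [522.7 -41.2  30.3]
0 [412. 257.] 146 h 75.65010089162368 [ 662.3 -111.7   71.4] [ 663.3 -111.3   67.4]
```

View pics/s2.png

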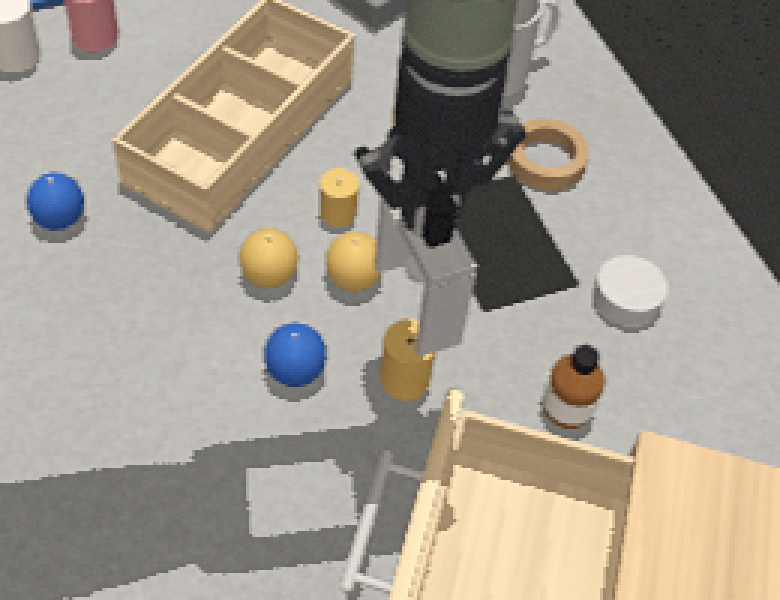

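The pillar hasn't moved; it's still at about (355,250) in the side view. Lowering the gauge now.

Run:
```python
from h import *
ctrl.move_l([534.4,-28,152],vel=100); S()
print(ctrl.move_l([534.4,-28,138],vel=15,threshold=4)); S()
ctrl.gripper_to(40); ctrl.hold(1.3); S()
im,X,c=grab("side"); save(im[130:330,220:480].repeat(3,0).repeat(3,1)[:600],"s3.png")
```

```text
t 9.0 [535.1 -28.2 152.9] F [-0.5 -0.6 -2.7] w 21.5 gf 58.9
True
t 9.6 [534.8 -28.1 143.2] F [ 1.1 -0.9  4.8] w 20.9 gf 59.8
t 11.2 [533.4 -27.8 141.7] F [-0.5 -0.4 -0.2] w 40.1 gf 0.0
```

View pics/s3.png

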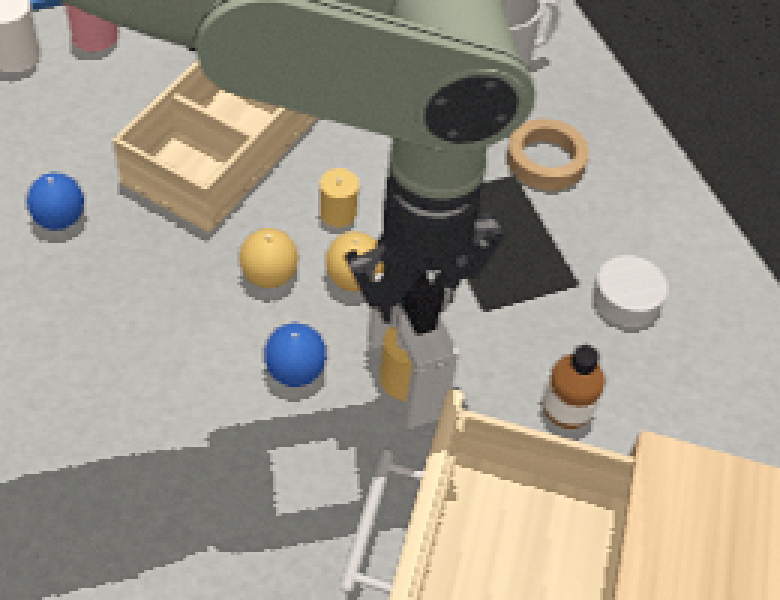

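The gauge stands over the pillar with its legs on the bench. I'll take it back to the pad, then grasp the pillar.

Run:
```python
from h import *
np.set_printoptions(suppress=True,precision=1)
ctrl.move_l([534.4,-28,143],vel=30)
ctrl.gripper_to(15,60); S()
ctrl.move_l([534.4,-28,275],vel=120)
ctrl.move_l([688,103,275],vel=150)
ctrl.move_l([688,103,156],vel=120)
print(ctrl.move_l([688,103,142],vel=15,threshold=4)); S()
ctrl.gripper_to(45); ctrl.hold(.3)
ctrl.move_l([688,103,260],vel=150)
go([560,20,420],0)
im,X,c=grab("wrist"); save(im,"w4.png"); np.savez("w4.npz",im=im,X=X); S()
Z=X[...,2]; hs=cv2.cvtColor(im,cv2.COLOR_RGB2HSV); m=cv2.inRange(hs,(10,110,60),(30,255,255))*(np.nan_to_num(Z)<85).astype(np.uint8)
for cc,a,h,md,P,l in blobs(im,X,m,150):
    T=P[P[:,2]>h-4]; s,r=sphere(P); ce,_=cv2.minEnclosingCircle(T[:,:2].astype(np.float32))
    print(cc,a,"h %.1f"%h,np.array(ce),"ext",np.ptp(T[:,:2],axis=0),"sph",s,round(r,1))
```

```text
t 11.8 [534.6 -28.  143.1] F [ 0.  -0.2 -0.1] w 21.6 gf 59.0
True
t 16.3 [688.1 103.  147.2] F [1.5 0.2 5.9] w 21.5 gf 60.1
t 18.8 [560.   20.4 417.3] F [-0.6  0.1 -1.1] w 45.1 gf 0.0
[388.   4.] 227 h 44.1 [668.8 255.4] ext [31.6  4.9] sph [669.  278.2  27.6] 29.9
[459.  50.] 1392 h 25.8 [790.2 188.7] ext [86.9 88.2] sph [789.2 188.8  22.2] 37.9
[306.  49.] 696 h 51.8 [540.8 189.2] ext [40.4 40.6] sph [540.  191.   26.8] 27.7
[250.  87.] 1115 h 57.2 [445.5 132.8] ext [35.8 34.2] sph [444.9 133.9  25.9] 31.7
[299. 107.] 1024 h 57.3 [527.5 102.2] ext [34.1 34.1] sph [527.6 102.4  25.2] 32.2
[303. 183.] 779 h 70.1 [534.2 -28.3] ext [48.2 48.8] sph [532.6 -32.   37.9] 35.3
[376. 223.] 395 h 75.1 [ 670.8 -105.6] ext [30.9 26.5] sph [ 670.4 -105.8   53.4] 23.6
[314. 310.] 2147 h 60.2 [ 491.7 -357.6] ext [76.5 55.7] sph [ 557.6 -306.6   91.6] 96.9
[411. 285.] 226 h 53.3 [ 752.  -251.7] ext [20.5 15.5] sph [ 762.5 -252.7   22.2] 30.7
```

View pics/w4.png

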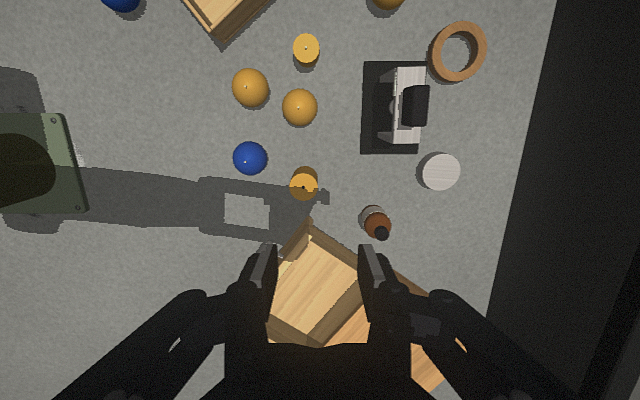

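Gauge upright on its pad at about (405,105), pillar at (303,183) unmoved. Next: pillar into the drawer.

Run:
```python
from h import *
np.set_printoptions(suppress=True,precision=1)
a=np.radians(53.9)
go([534.3,-28.2,160],a); ctrl.gripper_to(72)
ctrl.move_l([534.3,-28.2,57],vel=120); ctrl.gripper_to(35,40); S()
ctrl.move_l([534.3,-28.2,185],vel=120)
ctrl.move_l([561,-209.7,185],vel=150); S()
ctrl.move_l([561,-209.7,90],vel=100)
print(ctrl.move_l([561,-209.7,75],vel=20,threshold=4)); S()
ctrl.gripper_to(66); ctrl.move_l([561,-209.7,200],vel=150)
go([540,-140,420],np.pi) if 0 else go([540,-60,420],0)
im,X,c=grab("wrist"); save(im,"w5.png"); np.savez("w5.npz",im=im,X=X); S()
Z=X[...,2]; hs=cv2.cvtColor(im,cv2.COLOR_RGB2HSV); m=cv2.inRange(hs,(10,110,60),(30,255,255))*(np.nan_to_num(Z)<95).astype(np.uint8)
for cc,a,h,md,P,l in blobs(im,X,m,150):
    T=P[P[:,2]>h-4]; ce,_=cv2.minEnclosingCircle(T[:,:2].astype(np.float32)); print(cc,a,"h %.1f"%h,np.array(ce),"ext",np.ptp(T[:,:2],axis=0))
```

```text
t 21.6 [535.5 -28.4  58.3] F [-0.2  0.4  3.8] w 48.9 gf 41.5
t 24.2 [ 560.9 -208.8  184.9] F [ 0.2  0.6 -0.3] w 49.1 gf 41.4
True
t 25.8 [ 561.4 -210.    80.3] F [-0.2 -0.2  3.9] w 49.2 gf 41.7
t 28.2 [539.6 -60.4 417.7] F [-0.3 -0.3 -1.1] w 65.9 gf 0.0
[319.   5.] 242 h 51.1 [540.5 172.3] ext [23.7  3.5]
[478.  14.] 654 h 25.8 [788.9 177.8] ext [85.6 35.9]
[259.  33.] 1333 h 57.3 [445.5 133.8] ext [34.8 34.4]
[311.  54.] 1222 h 57.3 [528.3 103. ] ext [34.1 35.9]
[390. 181.] 401 h 74.7 [ 669.3 -104.6] ext [28.4 26.5]
[328. 269.] 3265 h 91.1 [ 545.1 -276.9] ext [216.1 225.8]
[428. 257.] 917 h 89.9 [ 753.5 -257.2] ext [171.4 120.8]
[284. 267.] 402 h 87.5 [ 464.5 -236.7] ext [41.9 55.1]
```

View pics/w5.png

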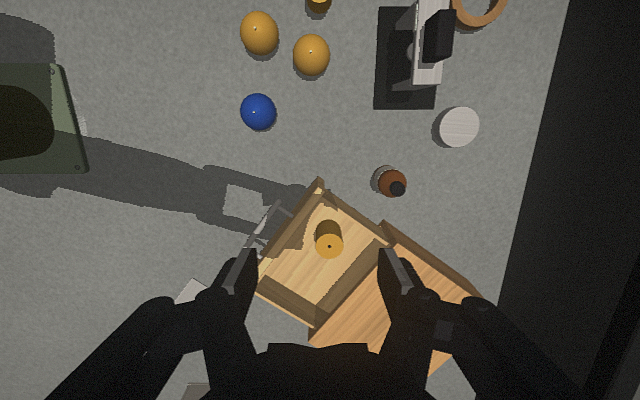

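The pillar stands in the drawer at about (329,240). Next is the votive, re-measured just before the grasp.

```bash
cat >> h.py <<'E'
def look(p,n,near=None):
    go(p,0); im,X,c=grab("wrist"); save(im,n+".png"); np.savez(n+".npz",im=im,X=X)
    Z=X[...,2]; hs=cv2.cvtColor(im,cv2.COLOR_RGB2HSV); m=cv2.inRange(hs,(10,110,60),(30,255,255))*(np.nan_to_num(Z)<95).astype(np.uint8)
    o=[]
    for cc,a,h,md,P,l in blobs(im,X,m,150):
        T=P[P[:,2]>h-4]; ce,_=cv2.minEnclosingCircle(T[:,:2].astype(np.float32)); ce=np.array(ce); s,r=sphere(P)
        print(cc,a,"h %.1f"%h,ce.round(1),np.ptp(T[:,:2],axis=0).round(),"sph",s.round(1),round(r,1)); o.append((ce,h,s,r))
    return o
E
python3 - <<'E'
from h import *
o=look([540,110,420],"w6")
v=[b for b in o if 46<b[1]<55 and np.hypot(*(b[0]-[541,189]))<100]
assert len(v)==1; p=v[0][0]; print("votive",p)
go([*p,140],0); ctrl.gripper_to(66)
ctrl.move_l([*p,42],vel=120); ctrl.gripper_to(28,40); S()
ctrl.move_l([*p,180],vel=120)
go([502.2,-290.5,190],np.radians(53.9)); S()
ctrl.move_l([502.2,-290.5,76],vel=100)
print(ctrl.move_l([502.2,-290.5,60],vel=20,threshold=4)); S()
ctrl.gripper_to(60); ctrl.move_l([502.2,-290.5,200],vel=150)
go([480,-20,400],0)
im,X,c=grab("top"); save(im,"top7.png"); np.savez("top7.npz",im=im,X=X)
look([560,-110,460],"w7"); S()
E
```

```text
[186.  26.] 181 h 73.8 [364.6 293.4] [43. 81.] sph [363.8 295.4  12.8] 67.3
[240.  23.] 1182 h 62.8 [440.6 306.5] [49. 61.] sph [415.5 310.8  30.5] 46.0
[295.  21.] 366 h 35.0 [513.2 311.9] [44. 64.] sph [497.6 326.2  48. ] 47.1
[397.  49.] 1276 h 57.1 [669.7 278.5] [34. 34.] sph [669.3 278.7  27.4] 30.4
[461. 107.] 1184 h 25.8 [790.  188.8] [89. 88.] sph [789.2 189.2  14.7] 39.1
[318. 108.] 517 h 52.1 [540.8 189.3] [40. 39.] sph [540.3 189.3  23.1] 31.0
[264. 140.] 929 h 57.3 [446.3 133.1] [34. 35.] sph [445.  133.5  26.4] 31.3
[311. 158.] 868 h 57.2 [527.8 103.3] [33. 33.] sph [528.  102.5  27.7] 30.3
[331. 321.] 2373 h 91.3 [ 561.8 -228.6] [232. 118.] sph [ 575.8 -259.3   66.9] 87.6
[174. 391.] 159 h 21.1 [ 175.3 -485.9] [51. 54.] sph [ 178.  -486.8   -4.1] 31.3
votive [540.78912354 189.271698  ]
t 31.6 [541.9 189.5  43.3] F [1.1 0.5 4.4] w 41.1 gf 40.5
t 34.7 [ 502.5 -289.7  189.8] F [-0.1  0.6 -1.3] w 41.2 gf 40.4
True
t 36.5 [ 502.8 -291.    65.3] F [ 0.7 -1.1  3.5] w 41.0 gf 40.6
[250.  12.] 847 h 57.0 [447.3 130.7] [37. 19.] sph [445.4 133.1  28. ] 29.9
[299.  26.] 1152 h 57.1 [526.6 102. ] [34. 34.] sph [527.8 102.6  26.5] 31.1
[375. 150.] 369 h 74.8 [ 668.9 -105.2] [28. 30.] sph [ 670.3 -106.    56.2] 22.3
[413. 225.] 566 h 91.2 [ 760.9 -263.6] [187. 132.] sph [ 533.6 -574.7   54.4] 396.7
[298. 224.] 1725 h 91.6 [ 522.  -219.9] [47. 49.] sph [ 513.  -249.2   41.5] 58.4
[335. 241.] 915 h 25.6 [ 591.1 -294.5] [128. 218.] sph [ 576.9 -297.1  143.7] 135.9
t 40.2 [ 559.5 -109.8  458.8] F [-0.   0.   0.3] w 59.9 gf 0.0
```

View pics/w7.png

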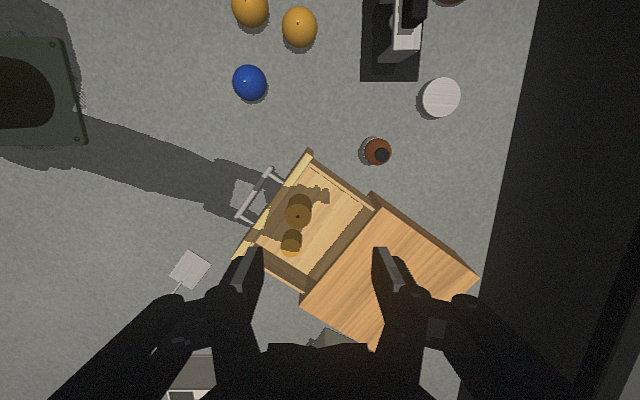

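Both candles are in the drawer. The pillar was knocked aside but stands at (298,205), and the votive is at (291,243). I'll push the handle shut.

Run:
```python
from h import *
x=np.array([.808,-.589]); h0=np.array([436.,-180.6])
ctrl.gripper_to(0)
p=h0-55*x; go([*p,200],np.radians(53.9)); ctrl.move_l([*p,75],vel=120); S()
e=h0+130*x
print(ctrl.move_l([*e,75],vel=60,threshold=15)); S()
print(ctrl.move_l([*(e+40*x),75],vel=25,threshold=12)); s=S(); 
q=np.array(s["eef_pos"][:2]); print("along",(q-h0)@x)
b=q-50*x; ctrl.move_l([*b,75],vel=100); ctrl.move_l([*b,250],vel=150)
go([420,60,420],0); 
im,X,c=grab("top"); save(im[60:280,330:550].repeat(2,0).repeat(2,1),"top8.png"); np.savez("top8.npz",im=im,X=X); S()
```

```text
t 43.1 [ 392.3 -148.6   75.7] F [ 0.1 -0.6  0.8] w 0.0 gf 0.0
False
t 46.4 [ 541.  -257.2   75.1] F [-1.2  0.3 -0.7] w 0.1 gf 0.4
True
t 46.9 [ 541.9 -257.9   74.3] F [-0.2  0.5 -0.5] w -0.2 gf 0.0
along 131.10847326601606
t 50.2 [420.1  59.5 419. ] F [0.1 0.4 0.6] w 0.0 gf 0.0
```

View pics/top8.png

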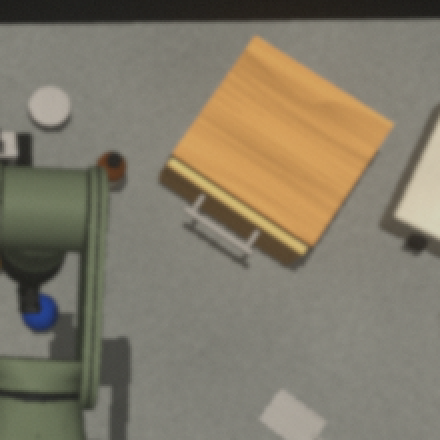

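It looks shut (handle at (218,235) in the crop). I'll push again to confirm it's against the stop, then view the crate and balls.

Run:
```python
from h import *
x=np.array([.808,-.589]); h0=np.array([436.,-180.6])
p=h0+110*x; go([*(h0+85*x),250],np.radians(53.9)); ctrl.move_l([*(h0+85*x),75],vel=150); ctrl.move_l([*p,75],vel=80); ctrl.hold(.3)
print(ctrl.move_l([*(h0+165*x),75],vel=20,threshold=10)); s=S(); q=np.array(s["eef_pos"][:2]); print("along",(q-h0)@x)
ctrl.hold(.3); S()
b=h0+80*x; ctrl.move_l([*b,75],vel=80); ctrl.move_l([*b,250],vel=200)
o=look([480,210,440],"w9"); S()
X=np.load("w9.npz")["X"]; Z=X[...,2]
m=((Z>62)&(Z<82)&(X[...,1]>150)).astype(np.uint8); n,l,st,c=cv2.connectedComponentsWithStats(m)
for i in range(1,n):
    if st[i,4]>300: print(c[i].round(),st[i,4],cv2.minAreaRect(X[l==i][:,:2].astype(np.float32)))
```

```text
True
t 55.0 [ 542.  -257.8   74. ] F [-0.2 -0.1 -0.3] w -0.2 gf 0.0
along 131.09348527828027
t 55.3 [ 541.3 -257.4   73.5] F [0.1 0.1 0.7] w -0.1 gf 0.0
[349.  26.] 425 h 59.5 [500.6 389.2] [ 9. 12.] sph [530.3 430.7  54.5] 54.0
[308.  66.] 372 h 28.0 [466.3 348.8] [79. 59.] sph [464.1 359.3  49.6] 50.0
[423. 114.] 982 h 57.2 [667.6 278.6] [36. 34.] sph [669.4 278.8  26.9] 30.8
[479. 162.] 955 h 25.8 [789.7 188.7] [88. 87.] sph [788.9 189.7  14.4] 39.2
[300. 192.] 742 h 57.5 [446.1 134.5] [34. 31.] sph [445.3 133.6  27.2] 30.8
[342. 207.] 718 h 57.3 [528.5 103.5] [35. 35.] sph [528.  102.1  26.7] 31.2
t 58.9 [480.2 209.3 439.1] F [-0.4  0.3 -1.4] w -0.3 gf 0.0
[314.  73.] 2570 ((474.73089599609375, 342.69293212890625), (287.9493408203125, 126.22859191894531), 37.98183822631836)
[536.  64.] 644 ((813.460205078125, 350.0575866699219), (42.1295280456543, 91.33243560791016), 9.512011528015137)
[486.  75.] 418 ((757.972412109375, 339.52740478515625), (41.363502502441406, 97.78582000732422), 11.345122337341309)
```

View pics/w9.png

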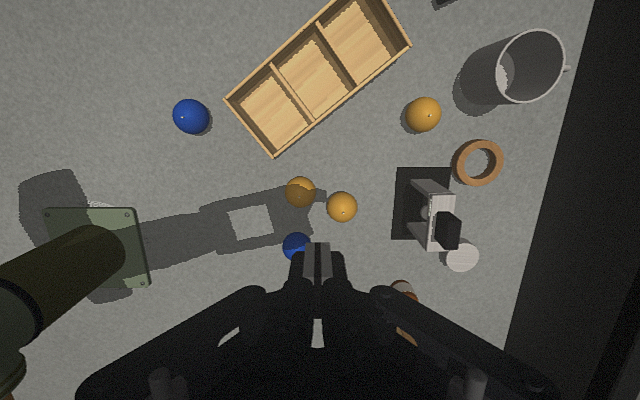

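The push stopped at 131 mm again, so the drawer is at its stop. The view shows the crate at about (318,75), empty, and balls at (423,114), (300,192) and (342,207). Next, the balls.

```bash
cat > ball.py <<'E'
from h import *
C=np.array([474.7,342.7]); t=np.radians(37.98); U=np.array([np.cos(t),np.sin(t)])
def ball(p,pick,bay):
    p=np.array(p); b=C+U*96*0+U*94*(bay-1)
    go([*p,150],np.radians(pick)); ctrl.gripper_to(85)
    ctrl.move_l([*p,33],vel=120); ctrl.gripper_to(45,35); s=S()
    assert s["grip_width"]>52
    ctrl.move_l([*p,190],vel=120)
    go([*b,190],t+np.pi/2); s=S(); assert s["grip_width"]>52
    ctrl.hold(.2)
    ctrl.move_l([*b,48],vel=90)
    print(ctrl.move_l([*b,35],vel=12,threshold=3)); S()
    ctrl.gripper_to(73); ctrl.hold(.2)
    ctrl.move_l([*b,180],vel=120)
E
python3 - <<'E'
from ball import *
ball([669.5,278.7],128,2)
o=look([480,210,440],"w10")
E
```

```text
t 62.5 [670.7 279.2  34.9] F [0.1 0.5 6.2] w 59.7 gf 38.4
t 64.6 [548.9 400.5 189.8] F [ 0.3 -0.7 -1.5] w 59.6 gf 38.0
True
t 66.9 [549.2 400.6  47.8] F [-0.4  0.2  3.7] w 59.9 gf 40.3
[358.  38.] 1908 h 63.1 [545.8 394.9] [ 82. 102.] sph [544.5 402.2  21.4] 43.5
[306.  69.] 473 h 61.4 [429.8 320.8] [16. 20.] sph [464.1 350.7  43.8] 47.5
[330.  89.] 162 h 8.2 [500.4 324.3] [54. 53.] sph [503.3 321.2  14.1] 21.4
[479. 163.] 946 h 25.8 [790.  189.1] [88. 87.] sph [788.9 189.8  15. ] 39.0
[300. 192.] 744 h 57.4 [444.4 134. ] [34. 33.] sph [445.1 133.4  26.7] 31.2
[342. 207.] 716 h 57.2 [528.  103.3] [34. 32.] sph [528.  102.5  27.8] 30.2
[459. 372.] 704 h 92.0 [ 800.2 -287. ] [112.  83.] sph [ 771.6 -341.    58.8] 73.9
```

View pics/w10.png

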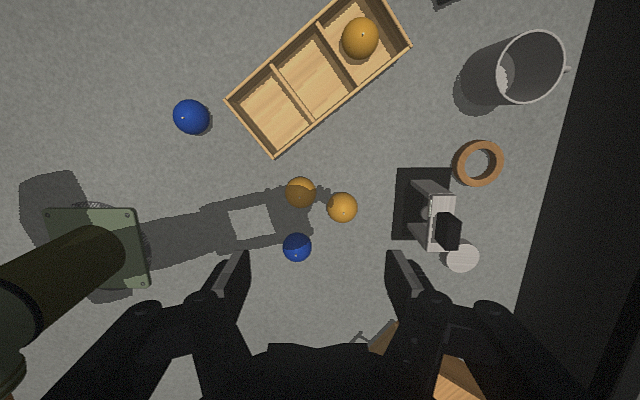

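The ball is on its bay floor (top at 63 mm, pixel (360,38)). The threshold tripped early, so I'll settle before the final descent for the next two.

```bash
sed -i 's/ctrl.move_l(\[\*b,48\],vel=90)/ctrl.move_l([*b,48],vel=60); ctrl.hold(.4); S()/; s/,35\],vel=12,threshold=3/,38],vel=10,threshold=4/' ball.py
python3 - <<'E'
from ball import *
ball([445.3,133.6],60,0)
ball([528,102.4],60,1)
look([480,210,440],"w11")
X=np.load("w11.npz")["X"]; Z=X[...,2]
for n in(0,1,2):
    b=C+U*94*(n-1); k=np.hypot(X[...,0]-b[0],X[...,1]-b[1])<30; print(n,np.nanpercentile(Z[k],99))
E
```

```text
t 72.9 [446.2 133.8  34.3] F [-1.3  0.2  6. ] w 59.6 gf 36.9
t 76.3 [400.6 284.7 189.9] F [ 0.3  0.4 -1. ] w 59.9 gf 37.9
t 79.4 [400.7 284.9  48.1] F [-0.  -0.4 -0.3] w 60.3 gf 38.0
True
t 79.7 [400.8 284.8  47.7] F [-0.3  0.3  4.9] w 60.1 gf 40.0
t 85.3 [529.  102.5  34.5] F [-0.8 -0.4  6.2] w 59.8 gf 37.6
t 87.7 [474.8 341.9 189.5] F [ 0.1 -0.9 -0.2] w 59.7 gf 37.9
t 90.8 [474.8 342.7  48.1] F [ 0.8 -0.1 -0.4] w 59.4 gf 38.0
True
t 91.1 [474.9 342.7  47.7] F [-1.   0.7  3.8] w 59.7 gf 40.0
[336.  57.] 3564 h 63.2 [490.9 370. ] [151. 112.] sph [501.1 375.5  21.7] 63.4
[274. 112.] 1072 h 63.4 [401.4 283.4] [34. 34.] sph [400.8 282.8  23.6] 38.3
[479. 163.] 924 h 25.8 [790.3 188.8] [88. 87.] sph [789.1 189.8  14.3] 39.2
[459. 372.] 705 h 92.0 [ 800.9 -286.7] [113.  84.] sph [ 832.5 -260.3   59. ] 58.6
0 65.26536509829137
1 64.82965458596513
2 64.79657819396823
```

View pics/w11.png

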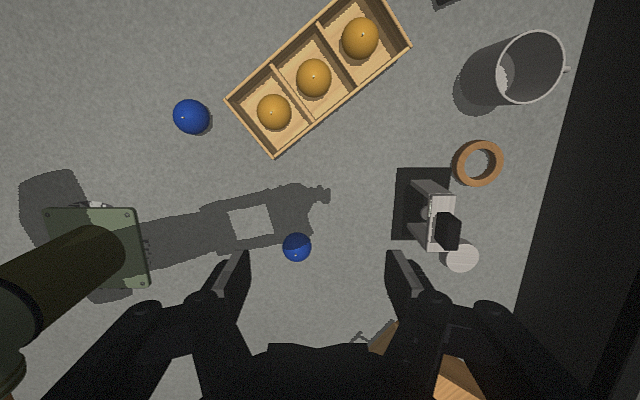

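The three balls are one to a bay, with tops at about 63 mm, so they're on the floor. The gauge is upright on its pad, and the drawer is at its stop.

```bash
python3 -c "
from h import *
ctrl.hold(.5); S(); print(ctrl.finish_job())"
```

```text
t 95.2 [480. 210. 440.] F [-0.7  0.5  0.1] w 73.1 gf 0.0
the job is handed in; nothing more can be done
None
```

I handed the job in at 95 s with every part of the task done as far as the images show: pillar gauged and gauge back on its pad, pillar and the only votive shut in the drawer, three balls one to a bay, and the bottle upright when last seen just after the drawer was shut; no verdict came back.

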